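Tare the measuring cup on the workshop scale

TASK

Lift the wide measuring cup off its hook on the rack, set it down gently in the middle of the scale's pan and let go of it; then turn the black tare knob on the dial until the dial's zero mark stands under the pointer, and let go. Leave the other two cups hanging where they are and do not shift or knock over the glue bottle or the wooden vase.

Things in the scene. Friction and masses are not known exactly. Their poses are not given: they have to be found in the camera images.
- wide_cup: The cup to be weighed: straight round steel cup, 60 mm diameter, 50 mm high, the widest of the three, 0.12 to 0.22 kg. Over its mouth, in its own y-z plane, stands a stiff 6 mm wire arch, an inverted V at the top (apex at 105 mm), carrying a wooden grip; it hangs upright by the V on a peg, underside 45 mm above the bench, x along the rack's x. Origin: centre of its underside, z up.
- wide_cup_grip (a point): Centre of the wide cup's wooden grip: an upright cylinder, 24 mm diameter, 34 mm tall, directly above the middle of the cup. This point is 124 mm above the cup's underside (169 mm above the bench while it hangs). Axes as the cup's.
- tall_cup: Stainless steel measuring cup like wide_cup but narrow and tall: 40 mm diameter, 70 mm high, top of the grip 161 mm above its underside. It hangs from a peg by the same kind of handle, with the same wooden grip. Leave it hanging. Origin: centre of its underside, z up.
- small_cup: Stainless steel measuring cup like wide_cup but small and tapered: 42 mm diameter at the rim, 35 mm high, top of the grip 126 mm above its underside. It hangs from a peg by the same kind of handle, with the same wooden grip. Leave it hanging. Origin: centre of its underside, z up.
- rack: Plywood rack, fixed. Origin on the bench under the line on which the cups hang; x points from the robot's side into the rack, y along it, z up. Three pegs at y = -85, 0, 85 mm; which cup hangs on which changes. Rail behind the cups, front face at x = 42 mm. Posts 18 mm square at y = -146 and 146 mm, x = 51 mm, 279 mm high; foot 12 mm thick, x = 10 to 100 mm.
- middle_peg (a point): On the axis of the rack's middle peg where the cup's V rests, 142 mm above the bench; axes as the rack's. All pegs alike: steel, 8 mm diameter, level from the rail to 14 mm in front (-x) of this point, then an upturned end to x = -24 mm whose top is 18 mm above the peg's axis. A cup must rise 15 mm or more before it is drawn off towards -x.
- shelf_edge (a point): Middle of the lower front edge of the shelf above the cups, 279 mm above the bench; axes as the rack's. The shelf runs from 2 mm in front of the cups' line to 80 mm behind it, 320 mm along y, 16 mm thick, tins on top to 340 mm above the bench. It covers the grips, so a gripper must come from the -x side tilted about 30 to 45 degrees from vertical.
- scale: Spring scale, fixed, grey housing 150 mm wide in y. Origin on the bench in the middle, where the sloping front (x = -110 to 0 mm) meets the rear housing (x = 0 to 133 mm, 98 mm high). x points away from the robot's side, z up. The front rises at 35 degrees from about 20 to 98 mm high and carries the dial.
- pan_centre (a point): Centre of the top face of the scale's flat steel pan, 130 mm square, 66 mm behind (+x) the scale's origin, 118 mm above the bench when empty. It rides on a spring: the cup sinks it 3 to 5.5 mm. z up.
- pan (a joint): How far the pan is pressed down from its empty height (m), stop at 0.013. Spring 400 N/m.
- dial_centre (a point): Centre of the round dial, 117 mm across, on the scale's sloping front. Its x points up the slope, y to the left seen facing the dial, z is the outward normal, leaning 35 degrees from vertical towards the robot's side. The dial's white card, with a ring of tick marks and the zero mark, turns with the tare knob.
- knob_grip (a point): On the axis of the round black tare knob in the middle of the dial, at the height to grip it, 23 mm above the dial. The knob is a cylinder, 32 mm diameter, reaching 33 mm above the dial; its axis is the dial's z.
- tare_knob (a joint): Angle of the tare knob and of the dial card with its zero mark (rad), clockwise positive as seen facing the dial, from -2.6 to 2.6; at 0 the zero mark is straight up the slope. It turns against light friction (0.04 N m) and stays where left.
- zero_mark (a point): The zero mark on the dial's turning card: a black wedge at the card's edge, 42 to 54 mm from the centre, the only mark that is not a thin tick, pointing inwards. This point is 50 mm from the dial's centre, at the pointer's height.
- pointer_tip (a point): Point on the black pointer near its end, 50 mm from the dial's centre. The pointer is moved by the load only, not by the knob: up the slope with the pan empty, then clockwise (seen facing the dial) about 5 rad per kg, 0.6 to 1.1 rad for the cup. With the cup on the pan the zero mark, as found, lies 0.3 to 1.8 rad anticlockwise of it: turn the knob clockwise.
- glue_bottle: White plastic bottle, 42 mm diameter, 115 mm high, standing on the bench between rack and scale. Origin: centre of its underside.
- vase: Turned dark wood vase, 60 mm diameter at its widest, 100 mm high, standing on the bench 115 to 145 mm in front of the cups' line. Origin: centre of its underside.
Things that resemble listed ones, but are neither listed nor needed, are in the scene too. What is shaped like the wide_cup but turquoise is not meant.

How it is judged (in metres and radians):
On the way, in this order (a step that is already met when the one before it is completed fails the run):
1. the wide cup is lifted off its peg, clear of the rack (distance of wide_cup from where it was at the start of the episode above 0.06 m and height (world z) of wide_cup above 0.06 m and contact force between wide_cup and rack below 0.01 N), for 0.1 s.
2. the wide cup stands upright and still on the middle of the pan, let go (horizontal distance between wide_cup and pan_centre below 0.025 m and z of wide_cup in the frame of pan_centre between -0.004 and 0.004 m and angle between wide_cup's own z axis and vertical below 0.08 rad and linear speed of wide_cup below 0.01 m/s and contact force between the fingers and wide_cup below 0.05 N and contact force between wide_cup and pan above 0.3 N), for 0.2 s.
3. the pointer stands at the zero mark with the cup on the pan (all of step 2 and distance between pointer_tip and zero_mark below 0.0036 m), for 0.2 s.
At the end, for the whole second after the job is handed in: The wide cup stands upright (within 4.5 degrees), released and at rest on the pan, its middle within 25 mm of the pan's; the pointer's tip is within 3.6 mm of the zero mark (4 degrees); the other two cups, still hanging, and the bottle and vase are within 30 mm of where they were (all of step 3 and distance of each of tall_cup, small_cup, glue_bottle, vase from where it was at the start of the episode below 0.03 m); the robot touches nothing.
It fails at once if another cup is shifted or knocked off its peg (distance of any of tall_cup, small_cup from where it was at the start of the episode above 0.04 m).
It fails at once if the bottle or the vase is shifted or knocked over (distance of any of glue_bottle, vase from where it was at the start of the episode above 0.03 m or angle between any of glue_bottle, vase's own z axis and vertical above 0.5 rad).
It fails at once if the pan is slammed down (more than 11.5 mm below its empty height, near its stop) (value of joint pan above 0.0115 m).
It also fails if it takes over 64 s, if anything falls off the work surface, if the arm or the gripper's body presses on something with over 40 N, if the wrist force passes 120 N, or if a joint passes its speed limit or range.

ROBOT

A 6-joint arm with a two-finger parallel gripper is mounted at the origin on the work surface. World frame = base frame: x ahead of the robot, y to its left, z up, the work surface at z = 0. Lengths are in mm, angles in rad, forces in N, time in s.
With the tool pointing down it reaches from about 300 to 850 mm from the base axis. Payload 5.4 kg.
Tool frame: the origin (TCP) lies midway between the tips of the shut fingers; the grasp point (between the pads) lies 19 mm behind it; z points along the fingers, y is the line along which they close (so a half turn about z gives the same grasp; the last joint's range is limited). The gripper opens to 85 mm and grips with 20 to 120 N. Pads are 22 mm wide; open, the fingers measure 114 mm over their backs; the gripper's body (76 mm by 85 mm) begins 54 mm behind the grasp point. The pads swing forward as they close: fully open they stand 13 mm farther back than shut.
Start: joints at [1.11, 0.158, 1.597, -0, 1.386, -0.21], TCP at [142.714, 556.991, 231.299] pointing down, gripper open.
Joint ranges: [-2.91, 2.91], [-0.94, 2.29], [0.18, 2.7], [-1.29, 4.43], [0.17, 2.64], [-3, 3]. Speed limits (rad/s): [2.57, 2.57, 3.14, 3.14, 3.14, 3.14].

INTERFACE

Orientations are given as a rotation vector (axis times angle).
In Python, from station import observe, get_image, hand_in, finder gives the robot as it stands.
- The arm moves only by the shell command python3 -m pendant 'ROWS' [OPENING]. ROWS is JSON, a list of rows, each an object of numbers: "x", "y", "z": the shift along the world's x, y, z in mm; "twist": the turn about the world's z in rad. A call has exactly 5 rows; each row is the pose to reach, as a shift and turn from the pose commanded when the call began; what a row does not reach only later rows make up. A row lasts 1/10 s, in which the tool goes at most 50 mm and 8.59 degrees, less where a joint would pass 70% of its speed; a pose out of reach is approached as far as the arm can. A call with a gripper value outside its range is refused whole. OPENING is the opening, from 0 (shut) to 1 (fully open), set as the call begins (- or left out, the last holds). The fingers move at their own pace and stop on an object; the grip force is fixed at half the most. Time passes only in rows, so rows that repeat a pose let the fingers close, or fill a call up. It gives the time, the measured TCP pose, the force, the opening and the grip force at its end, in the units of the state.
- observe(): the state, without advancing time (a new reading comes with each control period).
- get_image(name): name is "scene" or "top"; returns a dict with "image" (384x512x3 uint8, red, green, blue), "fx", "fy", "cx", "cy" (pixels), "eye" and "attitude" of the camera in the world. Camera axes: x right, y up, looking along -z (the intrinsics and any distortion apply to the point x, -y, -z); pixel columns grow to the right and rows downward; lengths in mm; the calibration is good to about 2 mm. A picture is of the moment at which its call begins. There is no depth.
- hand_in(): hands the job in; it is judged then, once.
Trained networks look in the newest picture that a camera, given by its name, has taken for a name from the list of things; names that differ only in an ending like _2 or _b are one class to them, and where a whole thing is asked for, a point or a joint stands for the part that bears it (a point fixed in the world has none). Each returns a list of dicts, best first, with "conf" (0 to 1); they miss things now and then, are a little off and sometimes report something else, mostly with a low value. They report only what shows in the picture. A call takes as long as a camera call. They do not tell look-alikes from the thing itself.
- finder.boxes_of(camera, query): "box" ([left, top, right, bottom] in pixels, round what is visible of it).
- finder.regions_of(camera, query): "region" (384x512 bool, what is visible of it) and "box" ([left, top, right, bottom] in pixels, round what is visible of it).
The state is a dict: "clock": time; "joint_positions": joint angles; "joint_vel": joint speeds; "joint_torque": joint torques, N m; "tcp_pos": TCP position; "ee_rot": TCP orientation; "ft_force": force on the tool from outside, world axes, zero at the start; "ft_torque": the same for the moment, N m; "grip_width": finger opening in mm; "grasp_force": force on a finger pad.
Only numpy, scipy, OpenCV 4.12 (cv2) and the standard library are available. Lean on these libraries where they do the work, as an engineer would, in place of code of your own. Each camera call takes 0.05 s, during which the arm holds its last target. There are 200 camera calls.

## Working session

There is one attempt and no reset: what is moved stays moved. The work goes in short steps, Python scripts to look and compute and a shell command to move; the robot and the scene stay as the last step left them, time stands still between calls to the robot, and variables do not carry over. Pictures are saved under pics/ and viewed, at most 13 in all, crops included, and the job is handed in when it is done.

```bash
ls; mkdir -p pics; python3 -m pendant --help 2>&1 | head -30; python3 - <<'E'
from station import *
import cv2
s=observe();print(s)
for n in("scene","top"):
    d=get_image(n);print({k:v for k,v in d.items() if k!="image"})
    cv2.imwrite(f"pics/{n}0.png",cv2.resize(d["image"][:,:,::-1],(800,600),interpolation=cv2.INTER_CUBIC))
    for q in("wide_cup","tall_cup","small_cup","rack","scale","glue_bottle","vase","tare_knob","pan_centre","zero_mark","pointer_tip","wide_cup_grip"):
        print(n,q,[(round(b["conf"],2),[round(float(v)) for v in b["box"]]) for b in finder.boxes_of(n,q)][:4])
E
```

```text
pics
invalid input: not JSON, or not a number
{'clock': 0.0, 'joint_positions': array([ 1.10992856e+00,  1.59071511e-01,  1.59826599e+00,  1.35324503e-05,
        1.38619180e+00, -2.10083837e-01]), 'joint_vel': array([-0.00141535,  0.00041284, -0.00022791,  0.0011452 , -0.00191549,
        0.00036485]), 'joint_torque': array([ 2.15465893e-04, -3.95976627e+01, -3.31438851e+01, -1.16094952e-04,
        8.07856297e-03,  2.93262963e-05]), 'tcp_pos': array([142.42306961, 556.45042164, 230.28737621]), 'ee_rot': array([-3.92821401e-01, -3.11628032e+00,  2.86502483e-03]), 'ft_force': array([ 0.3172362 ,  0.05617471, -0.52001623]), 'ft_torque': array([0.00459776, 0.03999136, 0.02854614]), 'grasp_force': 0.0, 'grip_width': 85.51031349270687}
{'fx': 346.593461507047, 'fy': 346.593461507047, 'cx': 258.7815409561056, 'cy': 194.23057136443745, 'eye': array([626.34438235, 651.25435669, 841.97315386]), 'attitude': array([0.02668488, 1.10189956, 2.88036956])}
scene wide_cup [(0.8, [170, 258, 196, 300]), (0.78, [265, 330, 289, 369]), (0.64, [252, 262, 274, 304]), (0.6, [316, 282, 346, 326])]
scene tal
[... 1002 characters left out ...]
272]), (0.59, [89, 198, 123, 222])]
top tall_cup [(0.55, [216, 204, 233, 223]), (0.18, [146, 184, 174, 212])]
top small_cup [(0.69, [182, 196, 198, 211])]
top rack [(0.59, [108, 140, 264, 218])]
top scale [(0.64, [310, 167, 380, 268])]
top glue_bottle [(0.66, [258, 252, 274, 263])]
top vase [(0.9, [182, 243, 203, 271]), (0.23, [326, 224, 369, 264])]
top tare_knob [(0.88, [325, 229, 373, 263]), (0.33, [145, 186, 175, 209])]
top pan_centre [(0.81, [319, 168, 381, 225]), (0.56, [309, 166, 378, 267])]
top zero_mark [(0.79, [329, 229, 370, 265])]
top pointer_tip [(0.6, [318, 170, 381, 225])]
top wide_cup_grip [(0.91, [127, 256, 157, 280]), (0.8, [145, 188, 173, 212]), (0.67, [98, 196, 125, 220])]
```

View pics/scene0.png

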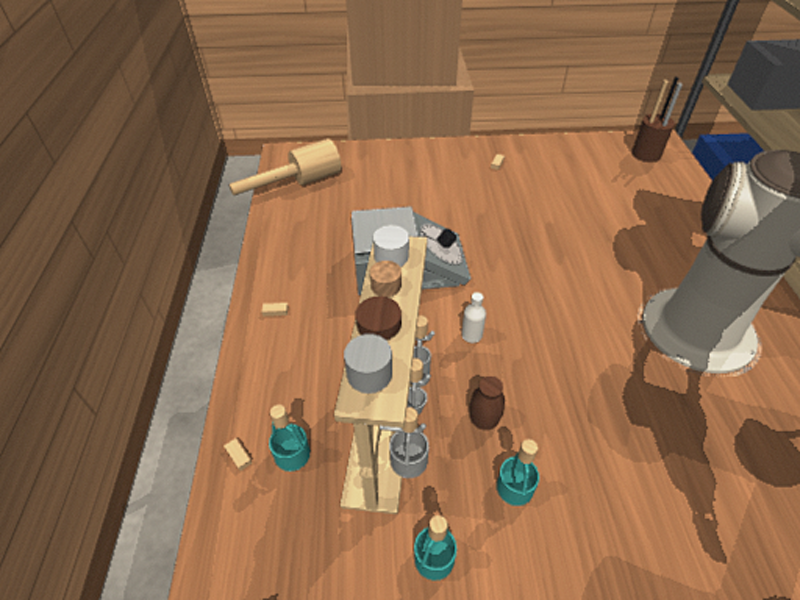

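View pics/top0.png

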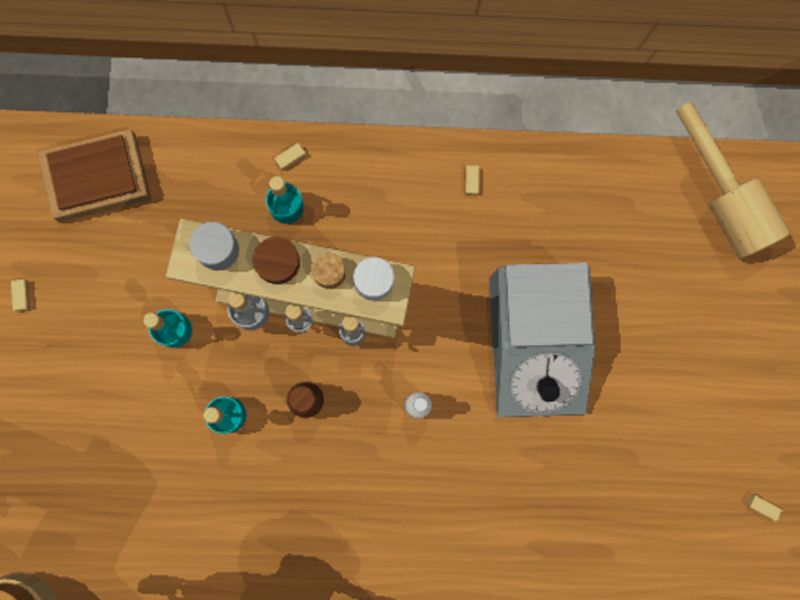

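The wide cup hangs at the left end of the rack in the top view, at about (245,310) in the enlarged image. The vase is at (305,400), the glue bottle at (418,405), the pan at (550,300) and the knob at (548,388). Rows have no tilt field, so I'll check how the arm behaves at its reach limit over open bench.

```bash
python3 -m pendant '[{"y":50},{"y":100},{"y":150},{"y":200},{"y":250}]' 1; python3 -m pendant '[{"y":50},{"y":100},{"y":150},{"y":200},{"y":250}]'; python3 -c "
from station import *
s=observe();print(s['joint_positions'],s['ee_rot'],s['tcp_pos'])"
```

```text
[ 1.10989610e+00  1.58399435e-01  1.59700528e+00 -1.59185819e-05
  1.38621744e+00 -2.10053507e-01] [ 3.92991655e-01  3.11691035e+00 -5.18503337e-05] [142.71697474 556.98141102 231.29681668]schema error: expected keys x, y, z, twist
schema error: expected keys x, y, z, twist
```

```bash
cat > cam.py <<'E'
from station import *
import numpy as np, cv2
from scipy.spatial.transform import Rotation as R
from scipy.optimize import least_squares
def proj(c,P):
    p=R.from_rotvec(c["attitude"]).inv().apply(np.atleast_2d(P)-c["eye"])
    return np.c_[c["cx"]+c["fx"]*p[:,0]/-p[:,2], c["cy"]-c["fy"]*p[:,1]/-p[:,2]]
def ray(c,u,v):
    return R.from_rotvec(c["attitude"]).apply([(u-c["cx"])/c["fx"],-(v-c["cy"])/c["fy"],-1])
def at_z(c,u,v,z):
    d=ray(c,u,v); return c["eye"]+d*(z-c["eye"][2])/d[2]
E
python3 - <<'E'
from cam import *
c=get_image("top");s=get_image("scene")
def ctr(n,q,i): 
    b=finder.boxes_of(n,q); return b
T={"wide":((148,189,171,212)),"tall?":(216,204,233,223),"small":(182,196,198,211),"glue":(258,252,274,263),"vase":(182,243,203,271)}
for n,z in (("wide_grip_top 186",186),):
    print(at_z(c,152,191,186), at_z(c,148,189,186))
for q in("wide_cup_grip","tare_knob","pan_centre","vase","glue_bottle","zero_mark"):
  for n,cc in(("top",c),("scene",s)):
    for r in finder.regions_of(n,q)[:4]:
        m=r["region"]; v,u=np.nonzero(m)
        print(q,n,round(r["conf"],2),u.mean().round(1),v.mean().round(1),m.sum(),"z170",at_z(cc,u.mean(),v.mean(),170).round(),"z118",at_z(cc,u.mean(),v.mean(),118).round(),"z50",at_z(cc,u.mean(),v.mean(),50).round())
E
```

```text
[599.21109837 263.49017892 186.        ] [603.52999513 272.81527083 186.        ]
wide_cup_grip top 0.92 158.2 198.7 458 z170 [584. 251. 170.] z118 [591. 260. 118.] z50 [600. 271.  50.]
wide_cup_grip top 0.6 181.0 128.4 581 z170 [753. 207. 170.] z118 [768. 213. 118.] z50 [788. 222.  50.]
wide_cup_grip top 0.59 107.2 209.1 580 z170 [556. 366. 170.] z118 [562. 380. 118.] z50 [569. 399.  50.]
wide_cup_grip top 0.58 143.5 265.0 529 z170 [432. 276. 170.] z118 [431. 286. 118.] z50 [431. 299.  50.]
wide_cup_grip scene 0.92 183.6 282.4 806 z170 [768. 291. 170.] z118 [779. 263. 118.] z50 [793. 226.  50.]
wide_cup_grip scene 0.76 261.0 287.1 710 z170 [604. 312. 170.] z118 [603. 285. 118.] z50 [600. 251.  50.]
wide_cup_grip scene 0.75 331.7 304.2 825 z170 [464. 358. 170.] z118 [451. 335. 118.] z50 [435. 305.  50.]
wide_cup_grip scene 0.55 278.0 351.5 822 z170 [581. 442. 170.] z118 [578. 426. 118.] z50 [573. 405.  50.]
tare_knob top 0.56 348.7 244.3 1225 z170 [ 492. -193.  170.] z118 [ 494. -205.  118.] z50 [ 498. -220.   50.]
tare_knob scene 0.73 282.8 155.7 393 z170 [515. -95. 170.] z118 [ 506
[... 595 characters left out ...]
z170 [488. 249. 170.] z118 [477. 218. 118.] z50 [463. 177.  50.]
glue_bottle top 0.65 266.7 258.6 247 z170 [454.  -3. 170.] z118 [454.  -6. 118.] z50 [455. -11.  50.]
glue_bottle top 0.31 346.5 216.3 6041 z170 [ 557. -187.  170.] z118 [ 562. -199.  118.] z50 [ 570. -215.   50.]
glue_bottle scene 0.63 303.1 204.6 358 z170 [483.  92. 170.] z118 [472.  49. 118.] z50 [458.  -7.  50.]
zero_mark top 0.94 348.6 244.6 1225 z170 [ 491. -192.  170.] z118 [ 494. -204.  118.] z50 [ 497. -220.   50.]
zero_mark top 0.41 159.2 198.8 426 z170 [584. 249. 170.] z118 [591. 258. 118.] z50 [600. 269.  50.]
zero_mark scene 0.65 282.5 155.4 377 z170 [516. -96. 170.] z118 [ 507. -154.  118.] z50 [ 496. -230.   50.]
```

```bash
O='from station import *
s=observe();print(s["joint_positions"].round(3),s["ee_rot"].round(3),s["tcp_pos"].round(1))'
python3 -m pendant '[{"x":0,"y":50,"z":0,"twist":0},{"x":0,"y":100,"z":0,"twist":0},{"x":0,"y":150,"z":0,"twist":0},{"x":0,"y":200,"z":0,"twist":0},{"x":0,"y":250,"z":0,"twist":0}]' 1;python3 -c "$O"
python3 -m pendant '[{"x":0,"y":50,"z":0,"twist":0},{"x":0,"y":100,"z":0,"twist":0},{"x":0,"y":150,"z":0,"twist":0},{"x":0,"y":200,"z":0,"twist":0},{"x":0,"y":250,"z":0,"twist":0}]' ;python3 -c "$O"
```

```text
clock: 2.5
tcp_pos: [142.6, 802.7, 231.3]
ee_rot: [-0.393, -3.117, -0.0]
ft_force: [1.7, 0.6, 1.4]
grip_width: 85.2
grasp_force: 0.0
[ 1.247  0.833  0.686  0.     1.623 -0.073] [-0.393 -3.117 -0.   ] [142.6 802.7 231.3]
clock: 3.0
tcp_pos: [128.5, 883.4, 206.0]
ee_rot: [0.392, 3.116, 0.06]
ft_force: [-0.2, 0.6, 0.6]
grip_width: 85.4
grasp_force: 0.0
[ 1.29   1.173  0.184  0.005  1.747 -0.029] [0.392 3.116 0.06 ] [128.5 883.4 206. ]
```

```bash
O='from station import *
s=observe();print(s["joint_positions"].round(3),s["ee_rot"].round(3),s["tcp_pos"].round(1), sum(s["joint_positions"][[1,2,4]]))'
python3 -m pendant '[{"x":0,"y":-30,"z":0,"twist":0},{"x":0,"y":-60,"z":0,"twist":0},{"x":0,"y":-90,"z":0,"twist":0},{"x":0,"y":-120,"z":0,"twist":0},{"x":0,"y":-150,"z":0,"twist":0}]' ;python3 -c "$O"
```

```text
clock: 3.5
tcp_pos: [129.3, 733.0, 212.2]
ee_rot: [0.393, 3.114, 0.072]
ft_force: [0.5, -0.1, 0.5]
grip_width: 85.2
grasp_force: 0.0
[ 1.231  0.575  1.106  0.007  1.415 -0.09 ] [0.393 3.114 0.072] [129.3 733.  212.2] 3.0960836785159436
```

```bash
cat > o.py <<'E'
from station import *
from scipy.spatial.transform import Rotation as R
import numpy as np
s=observe(); M=R.from_rotvec(s["ee_rot"]).as_matrix(); z=M[:,2]
print(s["clock"],"q",s["joint_positions"].round(3),"tcp",s["tcp_pos"].round(1),"tilt",np.arccos(-z[2]).round(3),"head",np.arctan2(z[1],z[0]).round(3),"toolY",M[:,1].round(3),"w",s["grip_width"].round(1),"F",s["ft_force"].round(1))
E
python3 -m pendant '[{"x":0,"y":30,"z":0,"twist":-0.15},{"x":0,"y":60,"z":0,"twist":-0.3},{"x":0,"y":90,"z":0,"twist":-0.45},{"x":0,"y":100,"z":0,"twist":-0.6},{"x":0,"y":120,"z":0,"twist":-0.75}]' >/dev/null;python3 o.py
python3 -m pendant '[{"x":0,"y":10,"z":0,"twist":-0.15},{"x":0,"y":20,"z":0,"twist":-0.3},{"x":0,"y":20,"z":0,"twist":-0.45},{"x":0,"y":30,"z":0,"twist":-0.6},{"x":0,"y":30,"z":0,"twist":-0.75}]' >/dev/null;python3 o.py
python3 -m pendant '[{"x":50,"y":200,"z":0,"twist":0},{"x":50,"y":200,"z":0,"twist":0},{"x":50,"y":200,"z":0,"twist":0},{"x":50,"y":200,"z":0,"twist":0},{"x":50,"y":200,"z":0,"twist":0}]' >/dev/null;python3 o.py
python3 -m pendant '[{"x":0,"y":1000,"z":0,"twist":0},{"x":0,"y":1000,"z":0,"twist":0},{"x":0,"y":1000,"z":0,"twist":0},{"x":0,"y":1000,"z":0,"twist":0},{"x":0,"y":1000,"z":0,"twist":0}]' >/dev/null;python3 o.py
```

```text
Traceback (most recent call last):
  File "o.py", line 5, in <module>
    print(s["clock"],"q",s["joint_positions"].round(3),"tcp",s["tcp_pos"].round(1),"tilt",np.arccos(-z[2]).round(3),"head",np.arctan2(z[1],z[0]).round(3),"toolY",M[:,1].round(3),"w",s["grip_width"].round(1),"F",s["ft_force"].round(1))
                                                                                                                                                                                      ^^^^^^^^^^^^^^^^^^^^^
AttributeError: 'float' object has no attribute 'round'
Traceback (most recent call last):
  File "o.py", line 5, in <module>
    print(s["clock"],"q",s["joint_positions"].round(3),"tcp",s["tcp_pos"].round(1),"tilt",np.arccos(-z[2]).round(3),"head",np.arctan2(z[1],z[0]).round(3),"toolY",M[:,1].round(3),"w",s["grip_width"].round(1),"F",s["ft_force"].round(1))
                                                                                                                                                                                      ^^^^^^^^^^^^^^^^^^^^^
AttributeError: 'float' ob
[... 459 characters left out ...]
                                                          ^^^^^^^^^^^^^^^^^^^^^
AttributeError: 'float' object has no attribute 'round'
Traceback (most recent call last):
  File "o.py", line 5, in <module>
    print(s["clock"],"q",s["joint_positions"].round(3),"tcp",s["tcp_pos"].round(1),"tilt",np.arccos(-z[2]).round(3),"head",np.arctan2(z[1],z[0]).round(3),"toolY",M[:,1].round(3),"w",s["grip_width"].round(1),"F",s["ft_force"].round(1))
                                                                                                                                                                                      ^^^^^^^^^^^^^^^^^^^^^
AttributeError: 'float' object has no attribute 'round'
```

```bash
sed -i 's/s\["grip_width"\].round(1)/round(float(s["grip_width"]),1)/' o.py; python3 o.py
python3 -m pendant '[{"x":0,"y":1000,"z":0,"twist":0},{"x":0,"y":1000,"z":0,"twist":0},{"x":0,"y":1000,"z":0,"twist":0},{"x":0,"y":1000,"z":0,"twist":0},{"x":0,"y":1000,"z":0,"twist":0}]' >/dev/null;python3 o.py
```

```text
5.5 q [ 1.32   1.252  0.184 -0.028  1.614  1.495] tcp [119.  914.1 137.6] tilt 0.096 head 1.02 toolY [ 0.983 -0.178  0.035] w 85.6 F [-0.4  0.4 -0.3]
6.0 q [ 1.346  1.286  0.184 -0.026  1.541  1.522] tcp [ 98.3 932.9 108.6] tilt 0.134 head 1.153 toolY [ 0.984 -0.178  0.032] w 85.5 F [-0.3 -0.8 -0.7]
```

```bash

python3 -m pendant '[{"x":100,"y":500,"z":400,"twist":0},{"x":100,"y":500,"z":400,"twist":0},{"x":100,"y":500,"z":400,"twist":0},{"x":100,"y":500,"z":400,"twist":0},{"x":100,"y":500,"z":400,"twist":0}]' >/dev/null;python3 o.py
python3 -m pendant '[{"x":100,"y":500,"z":400,"twist":0},{"x":100,"y":500,"z":400,"twist":0},{"x":100,"y":500,"z":400,"twist":0},{"x":100,"y":500,"z":400,"twist":0},{"x":100,"y":500,"z":400,"twist":0}]' >/dev/null;python3 o.py
```

```text
6.5 q [ 1.324  1.17   0.183 -0.018  1.615  1.498] tcp [115.1 924.8 213.1] tilt 0.174 head 1.221 toolY [ 0.983 -0.179  0.03 ] w 85.3 F [ 0.6 -0.4  0.1]
7.0 q [ 1.306  1.083  0.183 -0.009  1.666  1.479] tcp [126.5 912.5 290. ] tilt 0.21 head 1.26 toolY [ 0.984 -0.178  0.028] w 85.5 F [ 0.1 -0.8 -0.3]
```

```bash

python3 -m pendant '[{"x":100,"y":500,"z":100,"twist":0},{"x":100,"y":500,"z":100,"twist":0},{"x":100,"y":500,"z":100,"twist":0},{"x":100,"y":500,"z":100,"twist":0},{"x":100,"y":500,"z":100,"twist":0}]' >/dev/null;python3 o.py
python3 -m pendant '[{"x":300,"y":500,"z":100,"twist":0},{"x":300,"y":500,"z":100,"twist":0},{"x":300,"y":500,"z":100,"twist":0},{"x":300,"y":500,"z":100,"twist":0},{"x":300,"y":500,"z":100,"twist":0}]' >/dev/null;python3 o.py
python3 -m pendant '[{"x":100,"y":500,"z":100,"twist":0},{"x":100,"y":500,"z":100,"twist":0},{"x":100,"y":500,"z":100,"twist":0},{"x":100,"y":500,"z":100,"twist":0},{"x":100,"y":500,"z":100,"twist":0}]' >/dev/null;python3 o.py
python3 -m pendant '[{"x":100,"y":500,"z":100,"twist":0},{"x":100,"y":500,"z":100,"twist":0},{"x":100,"y":500,"z":100,"twist":0},{"x":100,"y":500,"z":100,"twist":0},{"x":100,"y":500,"z":100,"twist":0}]' >/dev/null;python3 o.py
```

```text
7.5 q [ 1.292e+00  1.111e+00  1.840e-01 -1.000e-03  1.599e+00  1.467e+00] tcp [141.7 929.8 268.2] tilt 0.247 head 1.287 toolY [ 0.984 -0.177  0.027] w 85.1 F [ 0.8 -0.7  0.5]
8.0 q [1.209 1.134 0.184 0.024 1.538 1.387] tcp [217.2 933.6 252.2] tilt 0.287 head 1.294 toolY [ 0.984 -0.178  0.029] w 85.7 F [0.2 0.1 0.8]
8.5 q [1.217 1.15  0.184 0.028 1.481 1.393] tcp [214.3 950.4 241.6] tilt 0.327 head 1.303 toolY [ 0.984 -0.178  0.03 ] w 85.4 F [-0.4 -0.2 -0.6]
9.0 q [1.221 1.164 0.184 0.032 1.427 1.396] tcp [214.5 965.3 233.6] tilt 0.367 head 1.308 toolY [ 0.983 -0.179  0.032] w 85.6 F [-0.7  0.  -0.1]
```

```bash
cat > m.py <<'E'
from cam import *
c=get_image("top");s=get_image("scene")
np.savez("imgs.npz",t=c["image"],s=s["image"])
cv2.imwrite("pics/rack_s.png",cv2.resize(s["image"][190:330,225:345,::-1],None,fx=5,fy=4.2857*1.0,interpolation=cv2.INTER_CUBIC))
a=cv2.resize(c["image"][160:280,130:250,::-1],(600,600),interpolation=cv2.INTER_CUBIC)
cv2.imwrite("pics/rack_t.png",a)
a=cv2.resize(c["image"][155:275,300:390,::-1],(450,600),interpolation=cv2.INTER_CUBIC)
b=cv2.resize(s["image"][125:195,215:305,::-1],(350,272),interpolation=cv2.INTER_CUBIC)
o=np.zeros((600,800,3),np.uint8);o[:,:450]=a;o[:272,450:]=b;cv2.imwrite("pics/scale.png",o)
E
python3 m.py
python3 -m pendant '[{"x":100,"y":500,"z":100,"twist":0},{"x":100,"y":500,"z":100,"twist":0},{"x":100,"y":500,"z":100,"twist":0},{"x":100,"y":500,"z":100,"twist":0},{"x":100,"y":500,"z":100,"twist":0}]' >/dev/null
python3 -m pendant '[{"x":100,"y":500,"z":200,"twist":0},{"x":100,"y":500,"z":200,"twist":0},{"x":100,"y":500,"z":200,"twist":0},{"x":100,"y":500,"z":200,"twist":0},{"x":100,"y":500,"z":200,"twist":0}]' >/dev/null
python3 -m pendant '[{"x":100,"y":500,"z":200,"twist":0},{"x":100,"y":500,"z":200,"twist":0},{"x":100,"y":500,"z":200,"twist":0},{"x":100,"y":500,"z":200,"twist":0},{"x":100,"y":500,"z":200,"twist":0}]' >/dev/null
python3 -m pendant '[{"x":100,"y":500,"z":200,"twist":0},{"x":100,"y":500,"z":200,"twist":0},{"x":100,"y":500,"z":200,"twist":0},{"x":100,"y":500,"z":200,"twist":0},{"x":100,"y":500,"z":200,"twist":0}]' >/dev/null;python3 o.py
python3 -m pendant '[{"x":100,"y":500,"z":200,"twist":0},{"x":100,"y":500,"z":200,"twist":0},{"x":100,"y":500,"z":200,"twist":0},{"x":100,"y":500,"z":200,"twist":0},{"x":100,"y":500,"z":200,"twist":0}]' >/dev/null;python3 o.py
python3 -m pendant '[{"x":100,"y":500,"z":200,"twist":0},{"x":100,"y":500,"z":200,"twist":0},{"x":100,"y":500,"z":200,"twist":0},{"x":100,"y":500,"z":200,"twist":0},{"x":100,"y":500,"z":200,"twist":0}]' >/dev/null;python3 o.py
```

```text
11.1 q [1.228 1.11  0.184 0.05  1.324 1.401] tcp [212.9 997.  301. ] tilt 0.526 head 1.325 toolY [ 0.983 -0.181  0.037] w 85.8 F [ 0.4 -0.4 -0.3]
11.6 q [1.229 1.097 0.184 0.055 1.298 1.401] tcp [ 213.1 1003.7  318.5] tilt 0.565 head 1.328 toolY [ 0.983 -0.182  0.038] w 85.4 F [-0.3 -0.1  0.2]
12.1 q [1.229 1.087 0.184 0.06  1.271 1.401] tcp [ 213.6 1010.7  333.9] tilt 0.603 head 1.331 toolY [ 0.982 -0.182  0.039] w 85.4 F [0.2 0.6 0.5]
```

View pics/rack_t.png

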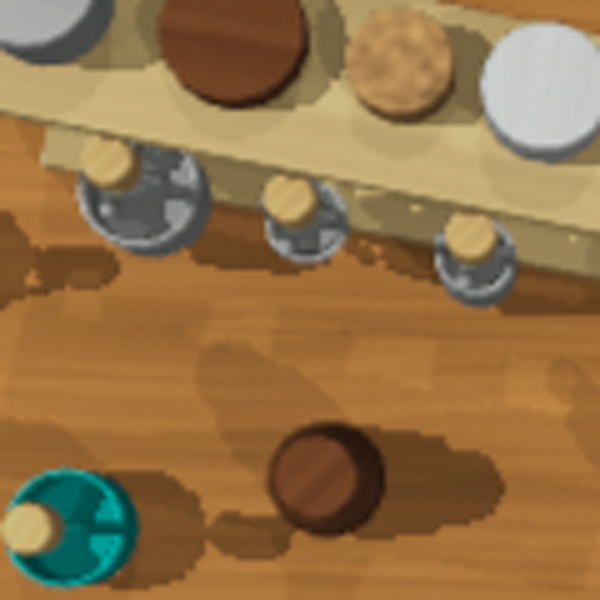

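View pics/rack_s.png

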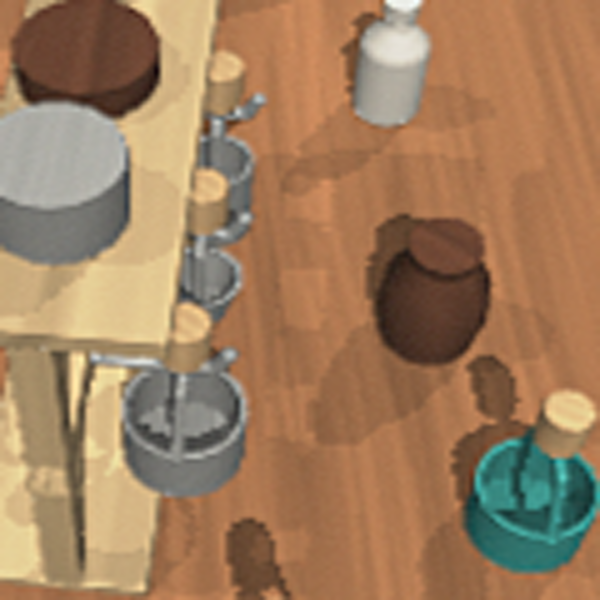

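View pics/scale.png

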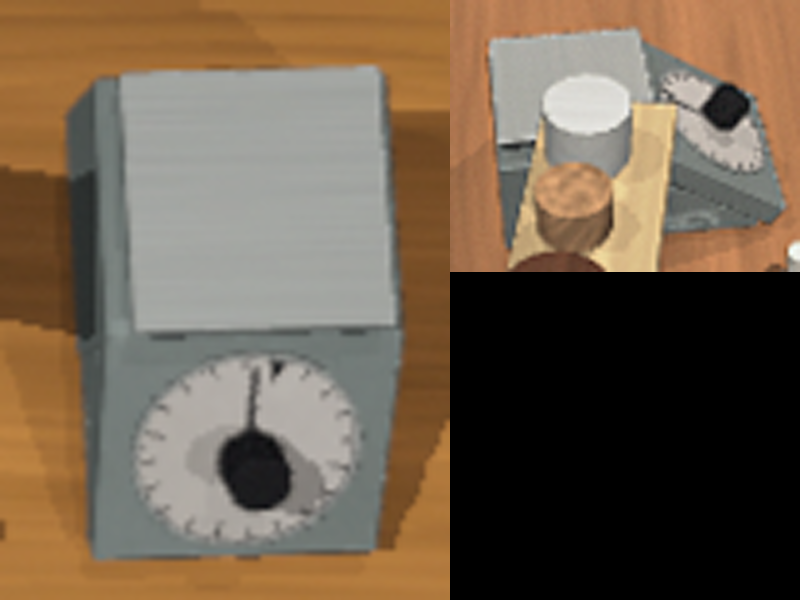

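```bash
cat > meas.py <<'E'
from cam import *
c=get_image("top");s=get_image("scene")
def tri(a,b):
    d1=ray(c,*a);d2=ray(s,*b);d1/=np.linalg.norm(d1);d2/=np.linalg.norm(d2)
    t=np.linalg.lstsq(np.c_[d1,-d2],s["eye"]-c["eye"],rcond=None)[0]
    p,q=c["eye"]+t[0]*d1,s["eye"]+t[1]*d2
    return ((p+q)/2).round(1),np.linalg.norm(p-q).round(1)
T=[(110,158),(290,196),(470,235)];S=[(191,318),(208,183),(226,64)]
g=[]
for a,b in zip(T,S):
    a=(a[0]/5+130-.4,a[1]/5+160-.4);b=(b[0]/5+225-.4,b[1]/(30/7)+190-.4)
    p=at_z(c,*a,186);q=at_z(s,*b,186);print("grip top",p.round(1),"scene",q.round(1),tri(a,b));g.append((p+q)/2)
d=g[0]-g[2];print("spacing",np.linalg.norm(d[:2]),"rack x yaw",np.arctan2(d[1],d[0])-np.pi/2)
P=[]
for u,v in [(120,75),(378,68),(397,325),(137,330)]:
    P.append(at_z(c,u/5+300-.4,v/5+155-.4,118));print("pan",P[-1].round(1))
P=np.array(P);print("pan c",P.mean(0).round(1),"yaw",np.arctan2(*(P[0]+P[1]-P[2]-P[3])[1::-1]), np.linalg.norm(P-np.roll(P,1,0),axis=1))
k=(258/5+300,470/5+155)
print("knob top approx z~84+..",at_z(c,257/5+299.6,474/5+154.6,59+33*.819))
E
python3 meas.py
```

```text
grip top [598.7 264.4 186. ] scene [597.4 265.7 186. ] (array([598.1, 264.8, 184.8]), np.float64(1.6))
grip top [583.8 181.8 186. ] scene [584.  183.5 186. ] (array([584., 182., 184.]), np.float64(0.3))
grip top [568.5  99.1 186. ] scene [568.9 100.3 186. ] (array([568.7,  99.1, 184.6]), np.float64(0.1))
spacing 167.96618511362914 rack x yaw -0.17593456984698985
pan [ 676.6 -142.1  118. ]
pan [ 684.5 -270.9  118. ]
pan [ 556.6 -279.3  118. ]
pan [ 550.3 -151.4  118. ]
pan c [ 617.  -210.9  118. ] yaw 0.06933624779499559 [126.62560507 129.06236333 128.1795565  128.12365448]
knob top approx z~84+.. [ 483.34915979 -217.80901468   86.027     ]
```

```bash

python3 -m pendant '[{"x":20,"y":-45,"z":0,"twist":-0.15},{"x":40,"y":-90,"z":0,"twist":-0.3},{"x":60,"y":-135,"z":0,"twist":-0.45},{"x":80,"y":-180,"z":0,"twist":-0.6},{"x":100,"y":-225,"z":0,"twist":-0.75}]' 0.6 >/dev/null; python3 o.py
python3 -m pendant '[{"x":15,"y":-45,"z":0,"twist":-0.15},{"x":30,"y":-90,"z":0,"twist":-0.3},{"x":45,"y":-135,"z":0,"twist":-0.45},{"x":60,"y":-180,"z":0,"twist":-0.6},{"x":75,"y":-225,"z":0,"twist":-0.75}]'  >/dev/null; python3 o.py
python3 -m pendant '[{"x":20,"y":-45,"z":0,"twist":0},{"x":40,"y":-90,"z":0,"twist":0},{"x":60,"y":-135,"z":0,"twist":0},{"x":80,"y":-180,"z":0,"twist":0},{"x":100,"y":-225,"z":0,"twist":0}]'  >/dev/null; python3 o.py
```

```text
12.7 q [ 1.172  0.521  1.049 -0.331  1.057  2.111] tcp [303.3 807.1 334.1] tilt 0.604 head 0.652 toolY [ 0.65  -0.759  0.039] w 51.5 F [ 0.6  0.5 -0.3]
13.2 q [ 1.05   0.283  1.356 -0.571  1.278  2.757] tcp [378.1 582.6 334. ] tilt 0.604 head -0.098 toolY [-0.042 -0.998  0.038] w 51.4 F [ 0.8 -0.  -1. ]
13.7 q [ 0.634 -0.116  1.78  -0.45   1.048  2.371] tcp [478.5 357.6 334. ] tilt 0.604 head -0.092 toolY [-0.036 -0.999  0.038] w 51.0 F [ 0.8 -0.1  0. ]
```

```bash

python3 -m pendant '[{"x":15,"y":-16,"z":-19,"twist":-0.12},{"x":30,"y":-33,"z":-38,"twist":-0.12},{"x":45,"y":-50,"z":-58,"twist":-0.12},{"x":60,"y":-66,"z":-77,"twist":-0.12},{"x":74.5,"y":-83,"z":-96,"twist":-0.12}]' >/dev/null; python3 o.py; python3 - <<'E'
from cam import *
s=get_image("scene");t=get_image("top")
a=cv2.resize(s["image"][190:330,225:345,::-1],(400,467),interpolation=cv2.INTER_CUBIC)
b=cv2.resize(t["image"][160:280,130:250,::-1],(400,400),interpolation=cv2.INTER_CUBIC)
o=np.zeros((467,800,3),np.uint8);o[:,:400]=a;o[:400,400:]=b;cv2.imwrite("pics/pre.png",o)
E
```

```text
14.2 q [ 0.438 -0.009  1.872 -0.481  0.837  2.4  ] tcp [553.2 275.6 237.3] tilt 0.604 head -0.212 toolY [-0.156 -0.987  0.038] w 51.1 F [ 0.7 -0.4  0.1]
```

View pics/pre.png

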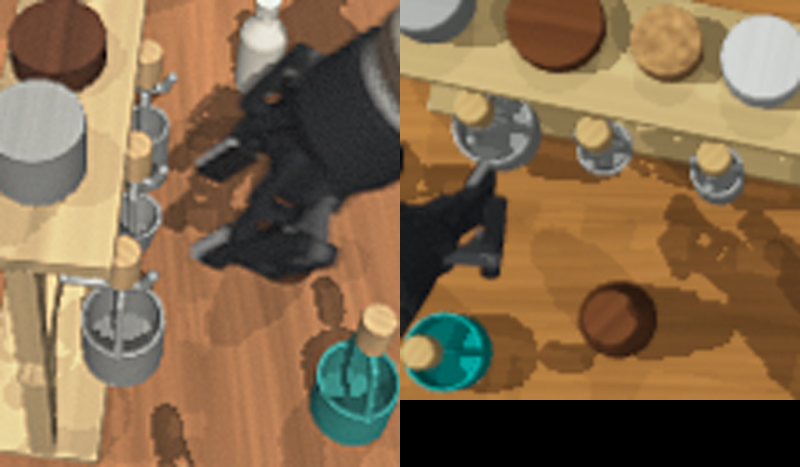

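```bash
python3 - <<'E'
from cam import *
s=get_image("scene");t=get_image("top");o=observe()
M=R.from_rotvec(o["ee_rot"]).as_matrix();p=o["tcp_pos"]
P=[p-8*M[:,2]+k*M[:,1] for k in(-26,0,26)]
q=proj(s,P);q=(q-[225,190])*400/120;print("scene",q.round())
q=proj(t,P);q=(q-[130,160])*400/120+[400,0];print("top",q.round())
E
```

```text
scene [[207. 246.]
 [209. 208.]
 [211. 171.]]
top [[392. 160.]
 [432. 167.]
 [471. 174.]]
```

```bash

python3 -m pendant '[{"x":14,"y":-3,"z":-21,"twist":0},{"x":28,"y":-6,"z":-41,"twist":0},{"x":39,"y":-9,"z":-57,"twist":0},{"x":48,"y":-11,"z":-71,"twist":0},{"x":55.5,"y":-12.5,"z":-82,"twist":0}]' >/dev/null; python3 o.py
python3 -m pendant '[{"x":0,"y":0,"z":0,"twist":0},{"x":0,"y":0,"z":0,"twist":0},{"x":0,"y":0,"z":0,"twist":0},{"x":0,"y":0,"z":0,"twist":0},{"x":0,"y":0,"z":0,"twist":0}]' 0; python3 o.py
```

```text
14.9 q [ 0.374  0.189  1.833 -0.532  0.667  2.436] tcp [608.8 265.  156.4] tilt 0.605 head -0.21 toolY [-0.155 -0.987  0.038] w 51.5 F [ 0.9  0.3 -0.3]
clock: 15.4
tcp_pos: [608.4, 264.3, 156.7]
ee_rot: [2.915, -0.211, 0.903]
ft_force: [-0.4, 2.1, 0.4]
grip_width: 22.1
grasp_force: 58.8
15.4 q [ 0.374  0.187  1.835 -0.531  0.668  2.435] tcp [608.4 264.3 156.7] tilt 0.605 head -0.211 toolY [-0.156 -0.987  0.038] w 22.1 F [-0.4  2.1  0.4]
```

```bash

python3 -m pendant '[{"x":0,"y":0,"z":5,"twist":0},{"x":0,"y":0,"z":10,"twist":0},{"x":0,"y":0,"z":15,"twist":0},{"x":0,"y":0,"z":20,"twist":0},{"x":0,"y":0,"z":21,"twist":0}]'; python3 o.py
python3 -m pendant '[{"x":-10,"y":1.8,"z":0,"twist":0},{"x":-22,"y":4,"z":0,"twist":0},{"x":-37,"y":6.5,"z":2,"twist":0},{"x":-56,"y":10,"z":5,"twist":0},{"x":-78,"y":14,"z":15,"twist":0}]'; python3 o.py
```

```text
clock: 15.9
tcp_pos: [608.7, 264.0, 177.9]
ee_rot: [2.915, -0.212, 0.903]
ft_force: [-0.1, -0.3, -1.2]
grip_width: 22.3
grasp_force: 58.6
15.9 q [ 0.373  0.158  1.821 -0.506  0.705  2.402] tcp [608.7 264.  177.9] tilt 0.605 head -0.212 toolY [-0.156 -0.987  0.038] w 22.3 F [-0.1 -0.3 -1.2]
clock: 16.4
tcp_pos: [527.7, 277.6, 190.2]
ee_rot: [2.915, -0.211, 0.896]
ft_force: [0.3, 0.5, -1.1]
grip_width: 22.7
grasp_force: 58.7
16.4 q [ 0.466  0.     1.961 -0.539  0.767  2.495] tcp [527.7 277.6 190.2] tilt 0.601 head -0.216 toolY [-0.156 -0.987  0.04 ] w 22.7 F [ 0.3  0.5 -1.1]
```

```bash

python3 -m pendant '[{"x":-3,"y":-5,"z":20,"twist":0},{"x":-6,"y":-15,"z":40,"twist":0},{"x":-10,"y":-35,"z":60,"twist":0},{"x":-14,"y":-65,"z":72,"twist":0},{"x":-20,"y":-105,"z":76,"twist":0}]' >/dev/null; python3 o.py
python3 -m pendant '[{"x":-7,"y":-40,"z":0,"twist":0.02},{"x":-14,"y":-80,"z":0,"twist":0.06},{"x":-21,"y":-120,"z":0,"twist":0.1},{"x":-25,"y":-160,"z":0,"twist":0.14},{"x":-25,"y":-195,"z":0,"twist":0.18}]' >/dev/null; python3 o.py
python3 -m pendant '[{"x":20,"y":-35,"z":0,"twist":0.03},{"x":42,"y":-72,"z":0,"twist":0.06},{"x":65,"y":-110,"z":0,"twist":0.06},{"x":85,"y":-145,"z":0,"twist":0.06},{"x":100,"y":-170,"z":0,"twist":0.06}]'; python3 o.py
```

```text
16.9 q [ 0.248 -0.318  2.077 -0.339  0.855  2.114] tcp [509.7 173.5 269.6] tilt 0.606 head -0.208 toolY [-0.153 -0.988  0.038] w 22.4 F [ 0.1  0.  -1.8]
17.4 q [-0.401 -0.622  2.28   0.247  0.929  1.055] tcp [484.2  -9.7 266.3] tilt 0.599 head -0.045 toolY [ 0.012 -0.999  0.039] w 22.7 F [ 0.2 -0.1 -2.5]
clock: 17.9
tcp_pos: [585.6, -181.1, 266.1]
ee_rot: [2.985, 0.118, 0.918]
ft_force: [0.4, -0.0, -0.7]
grip_width: 22.9
grasp_force: 59.0
17.9 q [-0.684 -0.155  1.947  0.468  0.925  0.603] tcp [ 585.6 -181.1  266.1] tilt 0.597 head 0.012 toolY [ 0.067 -0.997  0.038] w 22.9 F [ 0.4 -0.  -0.7]
```

```bash

python3 -m pendant '[{"x":12,"y":-8,"z":0,"twist":0},{"x":24,"y":-16,"z":0,"twist":0},{"x":34,"y":-23,"z":0,"twist":0},{"x":40,"y":-27,"z":0,"twist":0},{"x":42,"y":-28,"z":-4,"twist":0}]' >/dev/null; python3 o.py;  python3 - <<'E'
from cam import *
s=get_image("scene");t=get_image("top")
np.savez("imgs.npz",t=t["image"],s=s["image"])
a=cv2.resize(s["image"][115:195,215:305,::-1],(400,356),interpolation=cv2.INTER_CUBIC)
b=cv2.resize(t["image"][155:275,300:390,::-1],(400,533),interpolation=cv2.INTER_CUBIC)
o=np.zeros((533,800,3),np.uint8);o[:356,:400]=a;o[:,400:]=b;cv2.imwrite("pics/pan.png",o)
M=R.from_rotvec(observe()["ee_rot"]).as_matrix();print(M[:,2])
E
```

```text
18.4 q [-0.672 -0.016  1.824  0.47   0.904  0.605] tcp [ 627.8 -207.3  263.1] tilt 0.598 head 0.012 toolY [ 0.069 -0.997  0.039] w 22.9 F [ 0.8  0.7 -1.1]
[ 0.56149156  0.00823843 -0.82744145]
```

View pics/pan.png

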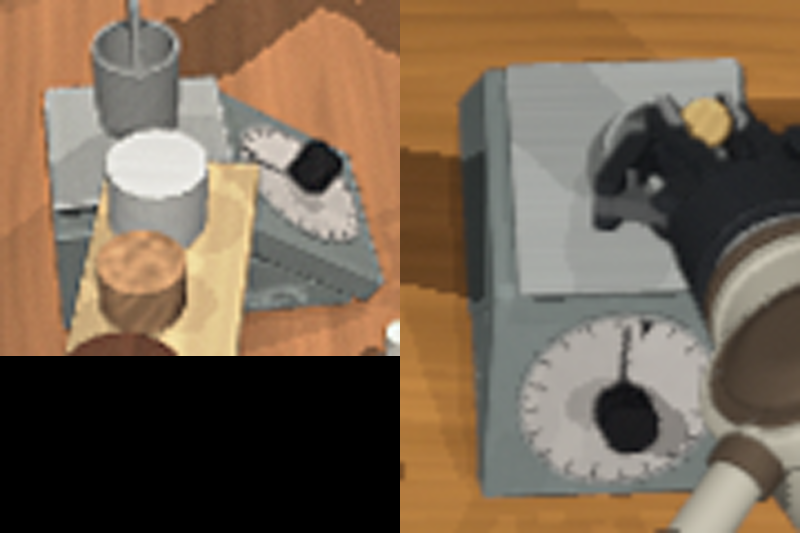

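```bash
python3 - <<'E'
from cam import *
t=get_image("top");print(at_z(t,368.9,182.1,292))
E
python3 -m pendant '[{"x":0,"y":-2,"z":-8,"twist":0},{"x":0,"y":-2,"z":-15,"twist":0},{"x":0,"y":-2,"z":-21,"twist":0},{"x":0,"y":-2,"z":-25,"twist":0},{"x":0,"y":-2,"z":-28,"twist":0}]'
```

```text
[ 617.10051755 -207.10155417  292.        ]
clock: 19.05
tcp_pos: [627.3, -209.6, 234.0]
ee_rot: [2.985, 0.119, 0.919]
ft_force: [0.2, -0.0, -1.9]
grip_width: 22.4
grasp_force: 59.0
```

```bash

python3 -m pendant '[{"x":0,"y":0,"z":-1,"twist":0},{"x":0,"y":0,"z":-2,"twist":0},{"x":0,"y":0,"z":-3,"twist":0},{"x":0,"y":0,"z":-4,"twist":0},{"x":0,"y":0,"z":-5,"twist":0}]'|grep -E "tcp|force"
python3 -m pendant '[{"x":0,"y":0,"z":-1,"twist":0},{"x":0,"y":0,"z":-2,"twist":0},{"x":0,"y":0,"z":-2,"twist":0},{"x":0,"y":0,"z":-2,"twist":0},{"x":0,"y":0,"z":-2,"twist":0}]'|grep -E "tcp|force"
```

```text
tcp_pos: [627.7, -209.8, 229.9]
ft_force: [0.5, 0.1, -0.5]
grasp_force: 59.0
tcp_pos: [627.6, -209.9, 228.0]
ft_force: [-0.2, -0.2, 0.4]
grasp_force: 59.1
```

```bash

python3 -m pendant '[{"x":0,"y":0,"z":-1,"twist":0},{"x":0,"y":0,"z":-2,"twist":0},{"x":0,"y":0,"z":-2,"twist":0},{"x":0,"y":0,"z":-2,"twist":0},{"x":0,"y":0,"z":-2,"twist":0}]'|grep -E "tcp|force"
python3 -m pendant '[{"x":0,"y":0,"z":0,"twist":0},{"x":0,"y":0,"z":0,"twist":0},{"x":0,"y":0,"z":0,"twist":0},{"x":0,"y":0,"z":0,"twist":0},{"x":0,"y":0,"z":0,"twist":0}]' 0.6
python3 -m pendant '[{"x":-6,"y":0,"z":8,"twist":0},{"x":-15,"y":0,"z":22,"twist":0},{"x":-28,"y":0,"z":40,"twist":0},{"x":-42,"y":0,"z":60,"twist":0},{"x":-62,"y":-1,"z":85,"twist":0}]' |grep -E "tcp|force"; python3 o.py
```

```text
tcp_pos: [627.6, -209.9, 226.0]
ft_force: [0.2, -1.0, 0.8]
grasp_force: 59.1
clock: 21.05
tcp_pos: [627.5, -209.7, 225.7]
ee_rot: [2.985, 0.119, 0.92]
ft_force: [0.1, 0.2, 0.4]
grip_width: 51.5
grasp_force: 0.0
tcp_pos: [564.6, -210.3, 311.3]
ft_force: [0.6, -0.8, -0.1]
grasp_force: 0.0
21.55 q [-0.768 -0.206  1.901  0.474  1.049  0.566] tcp [ 564.6 -210.3  311.3] tilt 0.597 head 0.014 toolY [ 0.069 -0.997  0.037] w 51.3 F [ 0.6 -0.8 -0.1]
```

```bash

python3 -m pendant '[{"x":-35,"y":2,"z":0,"twist":0},{"x":-70,"y":4,"z":0,"twist":0},{"x":-105,"y":6,"z":-10,"twist":0},{"x":-140,"y":8,"z":-30,"twist":0},{"x":-170,"y":8,"z":-60,"twist":0}]' |grep -E "tcp|force"; python3 o.py;  python3 - <<'E'
from cam import *
s=get_image("scene");t=get_image("top")
np.savez("imgs.npz",t=t["image"],s=s["image"])
a=cv2.resize(s["image"][115:195,215:305,::-1],(330,293),interpolation=cv2.INTER_CUBIC)
b=cv2.resize(t["image"][155:275,300:390,::-1],(450,600),interpolation=cv2.INTER_CUBIC)
o=np.zeros((600,800,3),np.uint8);o[:293,:330]=a;o[:,350:]=b;cv2.imwrite("pics/pan2.png",o)
E
```

```text
tcp_pos: [394.8, -203.3, 252.3]
ft_force: [-0.4, -0.2, 0.7]
grasp_force: 0.0
22.05 q [-1.152 -0.654  2.326  0.575  1.256  0.215] tcp [ 394.8 -203.3  252.3] tilt 0.6 head 0.005 toolY [ 0.069 -0.997  0.043] w 51.7 F [-0.4 -0.2  0.7]
```

View pics/pan2.png

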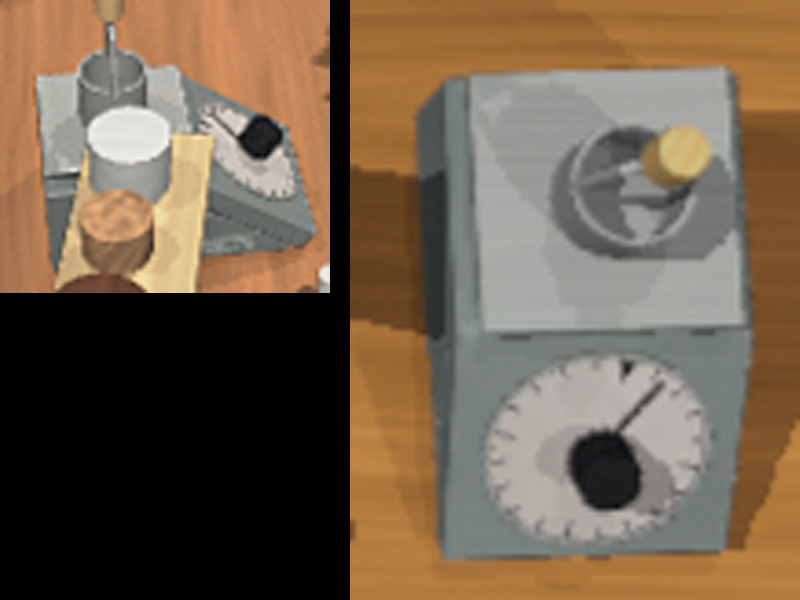

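```bash
cat > dial.py <<'E'
from cam import *
Y=0.069; D=np.array([496.3,-219.3,59])
ex=np.array([np.cos(Y)*.819,np.sin(Y)*.819,.574]);ey=np.array([-np.sin(Y),np.cos(Y),0]);n=np.cross(ex,ey)
def onplane(t,u,v,h=3):
    d=ray(t,u,v);o=D+h*n;p=t["eye"]+d*((o-t["eye"])@n)/(d@n);return np.array([(p-D)@ex,(p-D)@ey])
def rect(t,N=240,r=62,h=3):  # rectified view, up-slope up, left = +y
    a=np.linspace(r,-r,N);X,Yy=np.meshgrid(a,a,indexing="ij")
    P=D+h*n+X[...,None]*ex+Yy[...,None]*ey
    q=proj(t,P.reshape(-1,3)).astype(np.float32).reshape(N,N,2)
    return cv2.remap(t["image"],q[...,0],q[...,1],cv2.INTER_CUBIC)
E
python3 - <<'E'
from dial import *
t=get_image("top")
f=lambda X,Z:onplane(t,300+(X-350)/5-.4,155+Z/5-.4)
for k,p in dict(c=(598,447),l=(485,447),r=(710,447),top=(598,352),bot=(598,541),zero=(627,369),ptr=(663,384),ptr2=(620,430)).items():
    q=f(*p);print(k,q.round(1),"cw angle",np.arctan2(-q[1],q[0]).round(3),np.hypot(*q).round(1))
cv2.imwrite("pics/rect.png",cv2.resize(rect(t)[:,:,::-1],(480,480),interpolation=cv2.INTER_CUBIC))
E
```

```text
c [3.9 0.7] cw angle -0.179 4.0
l [ 6.7 58.7] cw angle -1.457 59.1
r [  1.2 -57.1] cw angle 1.551 57.1
top [59.9  5. ] cw angle -0.084 60.1
bot [-53.9  -3.8] cw angle 3.072 54.0
zero [ 49.4 -10.4] cw angle 0.208 50.5
ptr [ 39.8 -29.4] cw angle 0.637 49.5
ptr2 [13.6 -9.8] cw angle 0.624 16.7
```

View pics/rect.png

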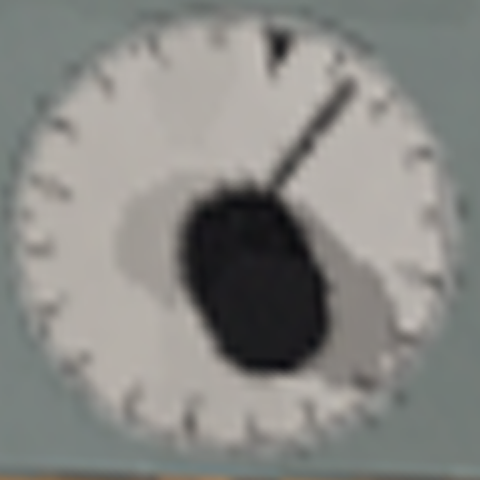

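```bash

python3 -m pendant '[{"x":11,"y":-5,"z":-24,"twist":0.1},{"x":23,"y":-10,"z":-50,"twist":0.2},{"x":35,"y":-16,"z":-76,"twist":0.26},{"x":47,"y":-21,"z":-102,"twist":0.26},{"x":57,"y":-26,"z":-124,"twist":0.26}]' 0.7|grep -E "tcp|force"; python3 o.py;  python3 - <<'E'
from dial import *
t=get_image("top");s=get_image("scene")
o=observe();M=R.from_rotvec(o["ee_rot"]).as_matrix()
P=[o["tcp_pos"]+L*M[:,2]+k*M[:,1] for L in(-5,) for k in(-32,32)]+[D+33*n]
print(proj(t,P).round(1),proj(s,P).round(1))
o=np.zeros((600,800,3),np.uint8)
o[:,:450]=cv2.resize(t["image"][155:275,300:390,::-1],(450,600),interpolation=cv2.INTER_CUBIC)
o[:350,450:]=cv2.resize(s["image"][120:190,240:310,::-1],(350,350),interpolation=cv2.INTER_CUBIC)
cv2.imwrite("pics/kn.png",o)
E
```

```text
tcp_pos: [454.6, -230.2, 127.3]
ft_force: [-0.3, 0.7, 0.2]
grasp_force: 0.0
22.7 q [-1.068 -0.115  2.211  0.701  1.015 -0.211] tcp [ 454.6 -230.2  127.3] tilt 0.599 head 0.269 toolY [ 0.323 -0.946  0.041] w 59.7 F [-0.3  0.7  0.2]
[[347.3 266.7]
 [372.6 258.6]
 [352.1 251.8]] [[302.  142.6]
 [293.2 130.5]
 [288.9 148.8]]
```

View pics/kn.png

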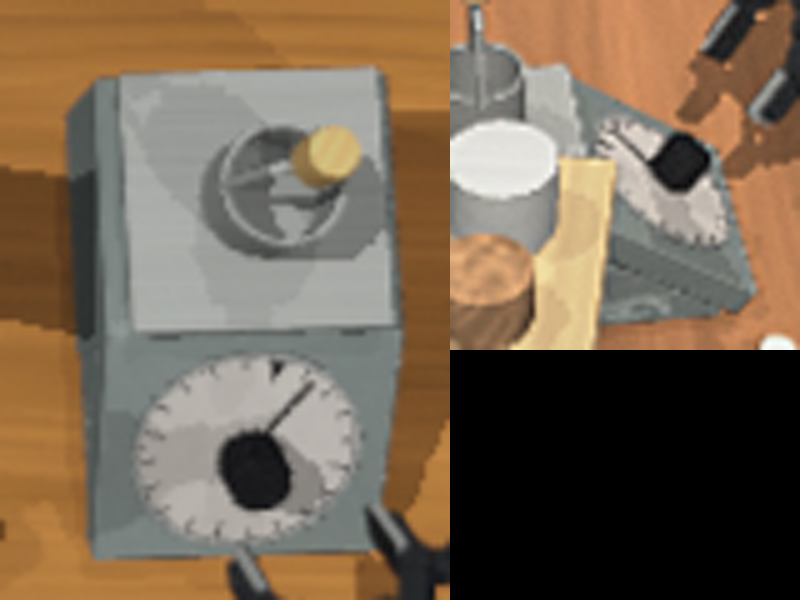

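```bash

python3 -m pendant '[{"x":9,"y":3,"z":-15,"twist":0},{"x":18,"y":6,"z":-29,"twist":0},{"x":26,"y":8.5,"z":-42,"twist":0},{"x":32,"y":10.5,"z":-51,"twist":0},{"x":35,"y":11.5,"z":-56.5,"twist":0}]' |grep -E "tcp|force"; python3 o.py
python3 -m pendant '[{"x":0,"y":0,"z":0,"twist":0},{"x":0,"y":0,"z":0,"twist":0},{"x":0,"y":0,"z":0,"twist":0},{"x":0,"y":0,"z":0,"twist":0},{"x":0,"y":0,"z":0,"twist":0}]' 0; python3 o.py
```

```text
tcp_pos: [488.7, -217.7, 71.4]
ft_force: [-0.6, 0.4, 0.6]
grasp_force: 0.0
23.3 q [-0.977  0.056  2.184  0.784  0.859 -0.262] tcp [ 488.7 -217.7   71.4] tilt 0.599 head 0.27 toolY [ 0.323 -0.946  0.04 ] w 59.8 F [-0.6  0.4  0.6]
clock: 23.8
tcp_pos: [487.8, -218.1, 71.5]
ee_rot: [-2.905, -0.499, -0.905]
ft_force: [-4.8, 2.0, 6.0]
grip_width: 30.7
grasp_force: 58.5
23.8 q [-0.979  0.055  2.185  0.783  0.86  -0.263] tcp [ 487.8 -218.1   71.5] tilt 0.599 head 0.27 toolY [ 0.322 -0.946  0.04 ] w 30.7 F [-4.8  2.   6. ]
```

```bash

python3 -m pendant '[{"x":0,"y":-0.6,"z":0,"twist":-0.11},{"x":0,"y":-1.2,"z":0,"twist":-0.22},{"x":0,"y":-1.8,"z":0,"twist":-0.33},{"x":0,"y":-2.4,"z":0,"twist":-0.44},{"x":0,"y":-3,"z":0,"twist":-0.52}]' |grep -E "tcp|force"; python3 o.py; python3 - <<'E'
from dial import *
cv2.imwrite("pics/turn.png",np.hstack([cv2.resize(rect(get_image("top"))[:,:,::-1],(400,400),interpolation=cv2.INTER_CUBIC),cv2.resize(get_image("scene")["image"][120:190,240:310,::-1],(400,400),interpolation=cv2.INTER_CUBIC)]))
E
```

```text
tcp_pos: [487.8, -219.8, 70.8]
ft_force: [38.1, -8.2, -36.7]
grasp_force: 83.7
24.3 q [-0.838 -0.08   2.32   0.72   0.495  0.344] tcp [ 487.8 -219.8   70.8] tilt 0.599 head -0.249 toolY [-0.194 -0.98   0.036] w 30.0 F [ 38.1  -8.2 -36.7]
```

```bash

python3 -m pendant '[{"x":0,"y":0,"z":0,"twist":0},{"x":0,"y":0,"z":0,"twist":0},{"x":0,"y":0,"z":0,"twist":0},{"x":0,"y":0,"z":0,"twist":0},{"x":0,"y":0,"z":0,"twist":0}]' 0.7|grep -E "tcp|force"
python3 -m pendant '[{"x":-6,"y":1.5,"z":10,"twist":0},{"x":-15,"y":3.5,"z":22,"twist":0},{"x":-27,"y":6.5,"z":40,"twist":0},{"x":-40,"y":10,"z":60,"twist":0},{"x":-60,"y":14,"z":80,"twist":0}]' >/dev/null; python3 o.py; python3 - <<'E'
from dial import *
t=get_image("top");g=rect(t)
cv2.imwrite("pics/rect2.png",cv2.resize(g[:,:,::-1],(480,480),interpolation=cv2.INTER_CUBIC))
E
```

```text
tcp_pos: [487.5, -220.4, 70.4]
ft_force: [0.5, 0.2, 0.2]
grasp_force: 0.0
25.4 q [-0.962 -0.491  2.437  0.541  0.798  0.484] tcp [ 427.2 -206.   151. ] tilt 0.598 head -0.247 toolY [-0.19  -0.981  0.038] w 59.1 F [ 0.1 -0.5  0.1]
```

View pics/rect2.png

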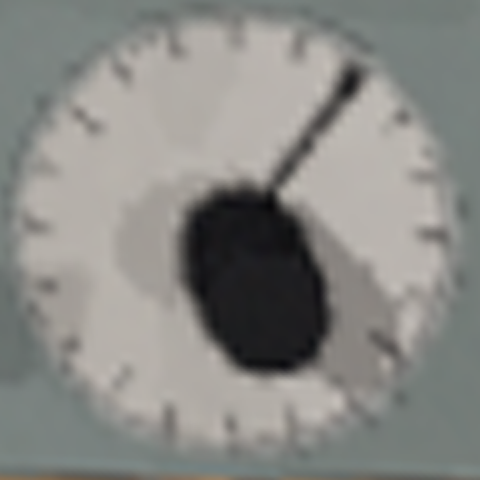

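```bash
python3 - <<'E'
from dial import *
t=get_image("top");b=dict(t);b["image"]=np.load("imgs.npz")["t"]
def pol(im,c=(119,115)):
    g=rect(im).astype(np.float32).mean(2)
    # rows: angle ccw-from-x in image (y down => clockwise); convert to cw from up
    a=np.linspace(-np.pi,np.pi,1440,endpoint=False);r=np.arange(26,56,.25)
    A,Rr=np.meshgrid(a,r,indexing="ij");s=240/124
    return a,r,cv2.remap(g,(c[0]+s*Rr*np.sin(A)).astype(np.float32),(c[1]-s*Rr*np.cos(A)).astype(np.float32),cv2.INTER_LINEAR)
for nm,im in(("before",b),("after",t)):
    a,r,p=pol(im)
    for lo,hi in((26,32),(32,38),(38,42),(42,46),(46,50),(50,54)):
        q=p[:,(r>=lo)&(r<hi)].mean(1);w=np.clip(np.median(q)-q-25,0,None);w[(a<0)|(a>1)]=0
        for l,h in(((0,.42),(.42,1)) if nm=="before" else ((0.42,.9),)):
            m=(a>l)&(a<h);print(nm,lo,hi,(l,h),(w[m]@a[m]/w[m].sum()).round(3) if w[m].sum()>20 else None)
    if nm=="before":r0=p[:,(r>=46)&(r<54)].mean(1)
    else:r1=p[:,(r>=46)&(r<54)].mean(1)
m=(a<-.5)|((a>1.2));best=[]
for k in range(0,200):
    x=np.roll(r0,k);best.append((np.corrcoef(x[m],r1[m])[0,1],k*2*np.pi/1440))
print(sorted(best)[-6:])
E
```

```text
before 26 32 (0, 0.42) None
before 26 32 (0.42, 1) 0.651
before 32 38 (0, 0.42) None
before 32 38 (0.42, 1) 0.648
before 38 42 (0, 0.42) None
before 38 42 (0.42, 1) 0.653
before 42 46 (0, 0.42) 0.208
before 42 46 (0.42, 1) 0.651
before 46 50 (0, 0.42) 0.216
before 46 50 (0.42, 1) 0.671
before 50 54 (0, 0.42) 0.208
before 50 54 (0.42, 1) 0.528
after 26 32 (0.42, 0.9) 0.652
after 32 38 (0.42, 0.9) 0.648
after 38 42 (0.42, 0.9) 0.65
after 42 46 (0.42, 0.9) 0.648
after 46 50 (0.42, 0.9) 0.641
after 50 54 (0.42, 0.9) 0.631
[(np.float64(0.7834507929211354), 0.08290313946973064), (np.float64(0.7875076038903145), 0.10471975511965977), (np.float64(0.7974155104707094), 0.08726646259971647), (np.float64(0.8003543147174851), 0.10035643198967394), (np.float64(0.8051452250052126), 0.0916297857297023), (np.float64(0.8062101374203194), 0.09599310885968812)]
```

The zero mark is about 0.02 rad from the pointer, against a tolerance of 0.07. The cup is standing centred on the pan and the arm is clear of everything, so I'm handing in.

```bash
python3 -c "
from station import *
print(hand_in())"
```

```text
the job is handed in; nothing more can be done
None
```

The job is handed in, verdict not shown: the wide cup stands released in the middle of the pan, the zero mark measured about 0.02 rad from the pointer, the gripper is clear, and I took no final measurement of the other cups, the bottle or the vase.

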